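# Tare the bench scale with its sunken key

## Robot

A 6-joint arm with a two-finger parallel gripper is mounted at the origin on a cart in front of the work surface, level with it; the furniture and walls round the work are solid. World frame = base frame: x ahead of the robot, y to its left, z up, the work surface at z = 0. Lengths are in mm, angles in rad, forces in N, time in s.
With the tool pointing down it reaches from about 275 to 750 mm from the base axis. Payload 10.2 kg.
Tool frame: the origin (TCP) lies midway between the tips of the shut fingers; the grasp point (between the pads) lies 19 mm behind it (ctrl.tcp_to_grasp is the z of the grasp point in the tool frame, in mm); z points along the fingers, y is the direction in which the jaws open and shut (so a half turn about z gives the same grasp; the last joint's range is limited). The gripper opens to 85 mm and grips with 20 to 120 N. Pads are 22 mm wide; open, the fingers measure 114 mm over their backs; the gripper's body (76 mm by 85 mm) begins 54 mm behind the grasp point. The pads swing forward as they close: fully open they stand 13 mm farther back than shut.
Start: joints at [0.904, 0.313, 1.498, -0, 1.331, -0.223], TCP at [225.435, 474.142, 231.294] pointing down, gripper open.
Joint ranges: [-2.94, 2.94], [-0.97, 2.17], [0.19, 2.56], [-1.23, 4.37], [0.02, 3.11], [-2.88, 2.88]. Speed limits (rad/s): [2.39, 2.39, 3.01, 3.14, 3.14, 3.14].

## Interface

Orientations are given as a unit quaternion [w, x, y, z].
In Python, from rig import sensors, capture, order, ctrl gives the robot as it stands. The module is installed in compiled form; this text tells all that it offers.
- The arm moves only by the tool play_rows, never from a script. Its argument "deltas" is a list of rows, each a list of 7 numbers: the shift along the world's x, y, z in units of 40 mm (1.0 is 40 mm), then the turn, a rotation vector about the world's x, y, z in units of 6 degrees (1.0 is 6 degrees), then the opening, from -1 (shut) to 1 (fully open). A call has 1 to 8 rows; each row shifts and turns the commanded pose from where the row before left it; what a row does not reach is not made up. A row lasts 1/12 s, in which the tool goes at most 41.7 mm and 7.16 degrees, less where a joint would pass 70% of its speed; a pose out of reach is approached as far as the arm can. A call is refused whole if a number of a shift passes 1 or a number of a turn 1, either way. A call with a gripper value outside its range is refused whole. The fingers move at their own pace and stop on an object; "squeeze" is the grip in N (left out, the last holds). Time passes only in rows, so rows that do not move let the fingers close. It gives the time, the measured TCP pose, the force and the opening at its end, in the units of the state.
- sensors.sense(): the state, without advancing time (a new reading comes with each control period).
- capture(name): name is "scene" or "top" or "wrist"; returns a dict with "pixels" (384x512x3 uint8, red, green, blue), "z_map" (384x512 float32, mm along the optical axis (not along the pixel's ray), 0 where there is no reading), "fx", "fy", "cx", "cy" (pixels), "k1" (the pictures are not rectified: a ray, as slopes to the right and down, at radius r is drawn at 1 + k1 r^2 times it, then the intrinsics apply), "eye" and "rotation" of the camera in the world; the wrist camera has in their place "tool_from_camera" (4x4, takes a point from camera to tool coordinates, whose origin is the TCP and whose axes are the flange's). Camera axes: x right, y down, z forward; pixel columns grow to the right and rows downward; lengths in mm; the calibration is good to about 2 mm. A picture is of the moment at which its call begins: read the wrist's pose just before it.
- order.finish_job(): hands the job in, once; it reports no verdict.
The state is a dict: "time_s": time; "joints": joint angles; "dq": joint speeds; "tau": joint torques, N m; "eef_pos": TCP position; "ee_rot": TCP orientation; "force": force on the tool from outside, world axes, zero at the start; "wrist_torque": the same for the moment, N m; "grip_width": opening from 0.0 (shut) to 1.0 (fully open).
Only numpy, scipy, OpenCV 4.12 (cv2) and the standard library are available. Lean on these libraries where they do the work, as an engineer would, in place of code of your own. Each camera call takes 0.05 s, during which the arm holds its last target. There are 200 camera calls.

## Task

Tare the bench scale on which the glue jar stands: with a fingertip push its steel shutter all the way back towards the pan, then reach down into the round well this uncovers, press the sunken tare key fully down, hold it down for two seconds and let it come up again. Only push and press: grip nothing and use no great force. Leave the shutter open, the other key (in the square well) unpressed, the jar standing where it is on the pan, and the things round the scale in their places.

Things in the scene. Friction and masses are not known exactly. Their poses are not given: they have to be found in the camera images.
- tare_unit: White block 122 x 84 x 46 mm (x, y, z) at the front of the bench scale, with the round tare well; fixed. It sits left or right of its twin, the mode unit. Origin: centre of its underside, which is 16 mm above the table; +x points to the scale's pan (away from the robot), +y to the scale's left, z up. Its top face is 62 mm above the table. Two aluminium rails along x at y = +-35 mm stand 8 mm above the top face and guide the shutter; a stop bar 6 mm high closes their far end.
- tare_shutter (a joint): Slide of the steel shutter that covers the tare well: 0 = well fully covered, 0.050 m = fully open against its stop; it grows as the shutter is pushed in the unit's +x direction. It starts 0 to 12 mm open, takes about 1.5 N to slide and stays where it is left. The shutter is a plate 52 x 60 x 4 mm (x, y, z), its top face 4.5 mm above the unit's top face; from 42 mm on it leaves the well clear.
- shutter_ridge (a point): Centre of the top of the upright ridge on the shutter. The ridge is 8 mm thick (x), 42 mm long (y), and rises 12 mm above the shutter's plate; it lies 16 mm behind (+x of) the plate's centre. Moves with the shutter; axes as the tare unit.
- tare_well (a point): Centre of the mouth of the round tare well, on the unit's top face. The well is 46 mm in diameter with upright walls and 38 mm deep to its floor; fixed, axes as the tare unit. The tare key stands in its middle.
- tare_key_top (a point): Centre of the top of the round tare key, 26 mm in diameter, 24 mm below the mouth of the well when out. Moves with the key.
- tare_key (a joint): Tare key: 0 = out, 0.006 m = fully down. It moves straight down on a spring: about 1.2 N to start, 5 N when fully down; it comes up by itself when let go.
- mode_key (a joint): The other key, 26 mm square, likewise sunken, in the open square well (46 mm wide) of the mode unit: 0 = out, 0.006 m = fully down, same spring. Not to be pressed.
- mode_well (a point): Centre of the mouth of the square well with the mode key, on top of the white mode unit (same size as the tare unit, beside it, 90 mm between their centres).
- pan_centre (a point): Centre of the top of the scale's round steel pan (132 mm in diameter, 50 mm above the table); 198 mm behind the line of the two wells. Between the units and the pan stands the display housing, its top 82 mm above the table. The scale (about 305 x 186 mm) is fixed to the table; axes as the tare unit.
- jar_mid (a point): Centre, half-way up, of the loose glue jar (59 mm wide, 73 mm high) that stands on the pan; z up.
- pencil_teal: Loose teal mechanical pencil, 10 x 136 x 11 mm, lying on the table right of the scale; origin under its middle.
- thumb_plane: Loose small brass plane, 25 x 60 x 34 mm, on the table left of the scale; origin under its middle.
- caliper: Loose steel caliper, 58 x 170 x 10 mm, flat on the table left of the work; origin under its middle.
- small_mallet: Loose wooden mallet, 187 x 72 x 38 mm, on the table left in front; origin under its middle.
Not all that is in view belongs to the job. What is shaped like the part that bears jar_mid but orange or red is not meant.

How it is judged:
By the outcome, as a careful person would: the job done as asked, in the order asked, and still so for the second after the job is handed in, with the robot touching nothing.
It also fails if it takes over 48 s, if anything falls off the work surface, if the arm or the gripper's body presses on something with over 40 N, if the wrist force passes 120 N, or if a joint passes its speed limit or range.

## Working session

There is one attempt and no reset: what is moved stays moved. The work goes in short steps, Python scripts to look and compute and a tool call to move; the robot and the scene stay as the last step left them, time stands still between calls to the robot, and variables do not carry over. Pictures are saved under pics/ and viewed, about 8 in all and at most 12, crops included, and the job is handed in when it is done.

Besides the shell and the picture viewer there is one more tool, called after ">>>" as name(argument=value, ...) on one line, values as JSON. play_rows: Moves the arm, as the interface text tells. Its arguments: {"type":"object","properties":{"deltas":{"type":"array","items":{"type":"array","items":{"type":"number"}}},"squeeze":{"type":"number"}},"required":["deltas"]}

```bash
mkdir -p pics
cat > h.py <<'E'
import numpy as np, cv2
from rig import sensors, capture, order, ctrl
from scipy.spatial.transform import Rotation as R
def cloud(c, s=None):
    h,w=c["z_map"].shape
    K=np.array([[c["fx"],0,c["cx"]],[0,c["fy"],c["cy"]],[0,0,1.]])
    v,u=np.mgrid[0:h,0:w]
    p=cv2.undistortPoints(np.stack([u,v],-1).reshape(-1,1,2).astype(np.float64),K,np.array([c["k1"],0,0,0.])).reshape(h,w,2)
    z=c["z_map"][...,None]
    P=np.concatenate([p*z,z],-1)
    if "eye" in c: 
        r=np.array(c["rotation"]); r=r if r.shape==(3,3) else R.from_quat(np.roll(r,-1)).as_matrix()
        return P@r.T+np.array(c["eye"])
    T=np.array(c["tool_from_camera"]); P=P@T[:3,:3].T+T[:3,3]
    q=s["ee_rot"]; return P@R.from_quat([q[1],q[2],q[3],q[0]]).as_matrix().T+np.array(s["eef_pos"])
def save(n,img): cv2.imwrite("pics/"+n,cv2.cvtColor(img,cv2.COLOR_RGB2BGR))
E
python3 - <<'E'
from h import *
print(sensors.sense())
for n in("scene","top"):
    c=capture(n); save(n+"0.png",c["pixels"]); np.savez(n+".npz",P=cloud(c),I=c["pixels"]); print(n,c["eye"],c["k1"],c["fx"])
E
```

```text
{'time_s': 0.0, 'joints': array([ 9.03630192e-01,  3.13453623e-01,  1.49844272e+00, -2.61010683e-07,
        1.33099983e+00, -2.23381585e-01]), 'dq': array([ 1.10544333e-03,  1.48331658e-03,  2.51927044e-04, -9.60345482e-04,
        8.04233480e-04, -1.66016275e-05]), 'tau': array([ 2.81576858e-04, -4.12270045e+01, -2.59741974e+01, -1.65814808e-04,
        4.11391142e-03, -1.99728157e-05]), 'eef_pos': array([225.25224067, 473.93519606, 230.73109975]), 'ee_rot': array([-2.80603353e-04,  2.20075821e-01,  9.75482552e-01, -5.88266239e-04]), 'force': array([ 0.05205478, -0.03285639, -0.63406904]), 'wrist_torque': array([ 0.0204999 , -0.00513998, -0.07436715]), 'grip_width': 0.9994461437017931}
scene [-369.69469303  692.88093443 1196.8995503 ] -0.13813009179380026 495.1803331999602
top [ 453.88577806   42.10368066 1215.31089419] -0.132716840952097 441.96985195677877
```

View pics/scene0.png

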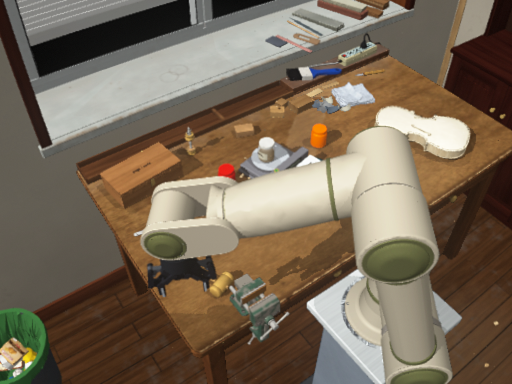

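View pics/top0.png

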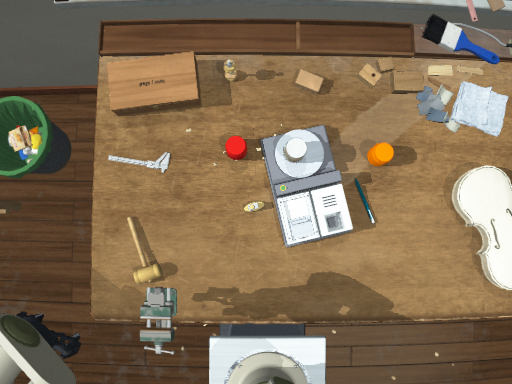

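The top view shows the scale at about (305,185), its white units at (297,217) and (331,208), and the white jar at (296,149). The orange jar (380,154) and red jar (236,148) are decoys. I'll take a close crop and measure.

Run:
```python
from h import *
d=np.load("top.npz");P=d["P"];I=d["I"]
save("crop1.png",cv2.resize(I[120:255,250:360],None,fx=5,fy=4.4,interpolation=cv2.INTER_CUBIC)[:600])
for u,v in[(297,217),(331,208),(296,149),(317,193),(280,215),(318,232),(334,200),(298,190)]: print(u,v,P[v,u].round(1))
# unit top plane rect
Z=P[...,2]; m=((Z>57)&(Z<80)); m[:175]=0;m[250:]=0;m[:,:255]=0;m[:,360:]=0
m=cv2.morphologyEx(m.astype(np.uint8),cv2.MORPH_CLOSE,np.ones((5,5)))
n,l,st,ce=cv2.connectedComponentsWithStats(m);k=1+st[1:,4].argmax();print(st[k])
q=P[(l==k)&(Z>50)][:,:2].astype(np.float32);print(cv2.minAreaRect(q),cv2.boxPoints(cv2.minAreaRect(q)))
```

```text
297 217 [478.6 -74.9  60.9]
331 208 [ 502.1 -163.9   65.5]
296 149 [647.  -66.8 125. ]
317 193 [ 542.  -128.6   56.5]
280 215 [484.7 -32.8  22.5]
318 232 [ 439.5 -129.5   64.1]
334 200 [ 523.4 -173.1   59.8]
298 190 [547.7 -75.7  81.8]
[ 274  175   78   70 3548]
((496.1580505371094, -79.15409851074219), (158.70578002929688, 255.44960021972656), 13.276473045349121) [[ 389.594      26.933636]
 [ 448.258    -221.68864 ]
 [ 602.7221   -185.24184 ]
 [ 544.0581     63.380447]]
```

View pics/crop1.png

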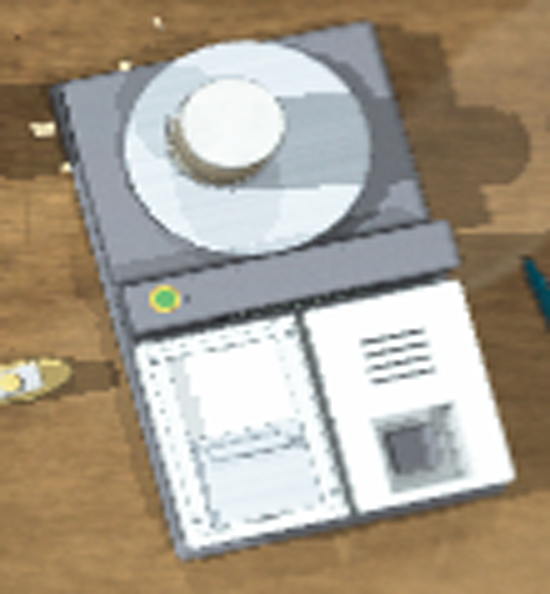

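The tare unit is the left one, at crop (245,430): it has rails and a steel shutter, with the ridge at about top pixel (301,220). The right one, with the open square well (335,222), is the mode unit. The white jar is on the pan. I'll move above the unit with the fingers shutting.

>>> play_rows(deltas=[[0.3,-0.87,0.15,0,0,0.42,-1],[0.3,-0.87,0.15,0,0,0.42,-1],[0.3,-0.87,0.15,0,0,0.42,-1],[0.3,-0.87,0.15,0,0,0.42,-1],[0.3,-0.87,0.15,0,0,0.42,-1],[0.3,-0.87,0.15,0,0,0.42,-1],[0.3,-0.87,0.15,0,0,0.42,-1],[0.3,-0.87,0.15,0,0,0.42,-1]], squeeze=20)

```text
time_s: 0.77
eef_pos: [321.3, 194.1, 279.5]
ee_rot: [-0.0, 0.045, 0.999, -0.0]
force: [0.8, -0.8, 0.7]
grip_width: 0.002
```

>>> play_rows(deltas=[[0.3,-0.87,0.1,0,0,0.42,-1],[0.3,-0.87,0.1,0,0,0.42,-1],[0.3,-0.87,0.1,0,0,0.42,-1],[0.3,-0.87,0.1,0,0,0.42,-1],[0.3,-0.87,0.1,0,0,0.42,-1],[0.3,-0.87,0.1,0,0,0.42,-1],[0.3,-0.87,0.1,0,0,0.42,-1],[0,0,0,0,0,0,-1]])

```text
time_s: 1.43
eef_pos: [406.7, -52.6, 307.2]
ee_rot: [-0.0, -0.106, 0.994, -0.001]
force: [0.8, 1.7, -0.5]
grip_width: -0.005
```

Run:
```python
from h import *
s=sensors.sense(); print(s["time_s"],s["eef_pos"],s["ee_rot"],s["joints"],s["force"],s["grip_width"])
c=capture("wrist"); print(np.array(c["tool_from_camera"]).round(3))
P=cloud(c,s); np.savez("w1.npz",P=P,I=c["pixels"]); save("w1.png",c["pixels"]); print(P[::48,::64,2].round())
print(P[::48,::64,0].round());print(P[::48,::64,1].round())
```

```text
1.4333 [406.66502163 -52.59045511 307.15480128] [-1.72411643e-04 -1.06380024e-01  9.94325356e-01 -5.89123351e-04] [-4.15402973e-01  3.32635044e-03  1.66556548e+00 -1.19906908e-03
  1.47241232e+00 -2.19924513e+00] [ 0.77546224  1.7138755  -0.53831589] -0.005428151037568632
[[-0.0000e+00 -9.4900e-01 -3.1500e-01  8.0000e+01]
 [ 1.0000e+00  0.0000e+00 -1.0000e-03  1.2600e-01]
 [ 1.0000e-03 -3.1500e-01  9.4900e-01 -1.4274e+02]
 [ 0.0000e+00  0.0000e+00  0.0000e+00  1.0000e+00]]
[[  -0.   -1.   -0.    1.   -0.   -1.   -1. -761.]
 [   1.    1.   -1.    1.    0.   -1.   -2.    1.]
 [  -1.   -0.   -0.   -1.    1.   -1.    0.    0.]
 [  -0.    0.   13.   17.   15.    0.   -1.    2.]
 [   1.    0.   62.   70.   63.    1.   -1.   -0.]
 [   1.   -1.   62.   44.  311.   -1.   -0.    1.]
 [  -1.    1.    1.   50.  345.   -0.   -2.    1.]
 [   0.    1.  373.  364.   34.  363.  374.    0.]]
[[304. 287. 270. 254. 237. 221. 205. -44.]
 [357. 340. 323. 305. 288. 271. 255. 239.]
 [417. 399. 381. 363. 345. 327. 310. 293.]
 [481. 463. 441. 422. 404. 388. 370. 351.]
 [551. 533. 488. 468. 454. 455. 436. 416.]
 [629. 611. 554. 546. 397. 529. 508. 487.]
 [716. 695. 674. 618. 399. 610. 590. 566.]
 [811. 789. 404. 408. 694. 400. 388. 654.]]
[[-386. -313. -238. -163.  -88.  -13.   62.  483.]
 [-387. -311. -234. -155.  -77.    2.   80.  157.]
 [-391. -310. -229. -147.  -65.   18.   99.  180.]
 [-392. -308. -219. -135.  -52.   35.  121.  204.]
 [-393. -305. -196. -118.  -41.   53.  144.  232.]
 [-395. -303. -190. -110.  -54.   75.  169.  261.]
 [-397. -299. -201.  -98.  -54.   98.  198.  293.]
 [-398. -295.  -90.  -73.   11.  -32.  -19.  330.]]
```

View pics/w1.png

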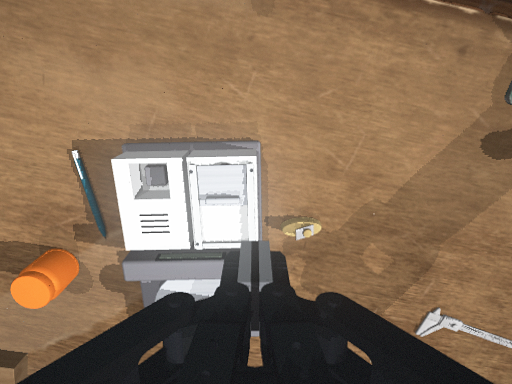

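The wrist view (image up = towards the robot) shows the tare unit at (223,200) with the ridge at about (222,200), the mode well at (155,175), and the display bar at row 262. Next I'll fit the block geometry from depth.

Run:
```python
from h import *
d=np.load("w1.npz");P=d["P"];I=d["I"];Z=P[...,2]
m=(Z>59)&(Z<73); m[:145]=0;m[252:]=0;m[:,:105]=0;m[:,265:]=0
q=P[m][:,:2].astype(np.float32); r=cv2.minAreaRect(q);print(r);b=cv2.boxPoints(r);print(b)
print("Zmedian",np.percentile(Z[m],[5,50,95]))
for a in (10,11,12,13,14,15,16):
    t=np.radians(a);e=q@np.array([[np.cos(t),-np.sin(t)],[np.sin(t),np.cos(t)]])
    lo,hi=np.percentile(e,[.5,99.5],axis=0);print(a,(hi-lo).round(1),lo.round(1),hi.round(1), np.histogram(e[:,0],50)[0].max(),np.histogram(e[:,1],60)[0].max())
mr=(Z>74.5)&(Z<80); mr[:185]=0;mr[215:]=0;mr[:,:195]=0;mr[:,250:]=0
print(mr.sum(),cv2.minAreaRect(P[mr][:,:2].astype(np.float32)),P[mr].mean(0)); print(np.argwhere(mr).min(0),np.argwhere(mr).max(0))
# mode well floor/hole
mw=(Z<55)&(Z>10); mw[:155]=0;mw[205:]=0;mw[:,:128]=0;mw[:,180:]=0
print(Z[160:215:4,120:185:5].round())
print(Z[155:250:4,188:262:4].round())
save("w1c.png",cv2.resize(I[135:285,105:270],None,fx=4.4,fy=4,interpolation=cv2.INTER_CUBIC))
```

```text
((492.0032958984375, -120.70669555664062), (129.0139617919922, 173.91587829589844), 13.512221336364746)
[[ 408.9639    -51.22798 ]
 [ 449.59985  -220.32988 ]
 [ 575.0427   -190.18541 ]
 [ 534.40674   -21.083511]]
Zmedian [60.8490952  62.49111342 70.64505404]
10 [128.6 173.2] [ 396.8 -291.3] [ 525.4 -118.1] 328 250
11 [127.3 172.6] [ 394.2 -298.9] [ 521.5 -126.3] 289 254
12 [126.7 171.9] [ 391.3 -306.3] [ 518.  -134.4] 290 263
13 [127.  171.8] [ 388. -314.] [ 515.  -142.2] 293 259
14 [126.9 171.9] [ 384.  -321.8] [ 510.9 -149.9] 297 270
15 [127.1 172.2] [ 379.2 -329.7] [ 506.2 -157.4] 299 269
16 [127.6 173. ] [ 373.8 -337.6] [ 501.4 -164.7] 301 273
227 ((468.4025573730469, -79.80635070800781), (7.742137432098389, 40.93761444091797), 12.706663131713867) [467.78665169 -79.49603494  77.9153752 ]
[197 205] [203 239]
[[ 63.  62.  63.  62.  63.  62.  63.  61.  62.  62.  63.  64.  62.]
 [ 63.  62.  56.  38.  24.  25.  26.  26.  27.  26.  62.  62.  61.]
 [ 63.  61.  57.  42.  24.  37.  38.  38.  39.  33.  62.  63.  61.]
 [ 62.  62.  60.  43.  27.  38.  38.  39.  38.  34.  60.  62.  62.]
 [ 63
[... 2376 characters left out ...]
 [ 57.  61.  71.  70.  62.  61.  62.  63.  62.  61.  63.  63.  62.  61.
   61.  70.  71.  61.  15.]
 [ 59.  35.  70.  69.  62.  63.  62.  62.  62.  62.  62.  62.  63.  62.
   62.  72.  70.  61.  15.]
 [ 61.  39.  70.  72.  62.  61.  63.  62.  61.  64.  61.  62.  63.  61.
   63.  72.  71.  62.  15.]
 [ 63.  40.  71.  71.  63.  60.  61.  61.  62.  61.  62.  62.  62.  62.
   64.  62.  69.  63.  14.]
 [ 62.  43.  71.  70.  62.  62.  61.  60.  63.  62.  63.  62.  63.  62.
   60.  62.  71.  64.  15.]
 [ 61.  35.  72.  71.  67.  68.  69.  68.  68.  68.  68.  69.  68.  68.
  314. 314. 314. 314. 315.]
 [ 62.  47.  70.  71.  62.  61.  63.  64.  61.  62.  62.  61.  63. 319.
  319. 319. 319. 318. 318.]]
```

View pics/w1c.png

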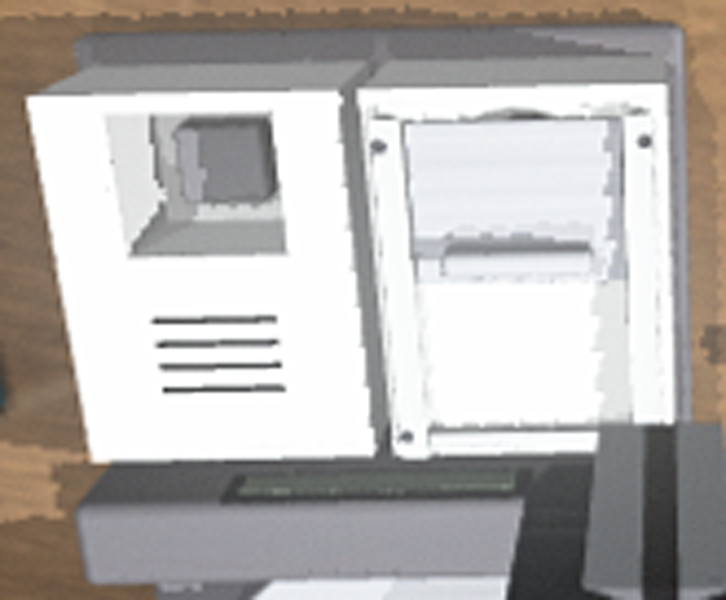

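Fit: unit yaw ≈13.2°, ridge centre ≈(468,-80), z≈78 (expected 78.5). The ridge measures 7.7 x 41 mm (expected 8 x 42), so it agrees. I'll move in front of the ridge.

>>> play_rows(deltas=[[0.16,-0.17,-0.6,0,0,0.17,-1],[0.16,-0.17,-0.9,0,0,0,-1],[0.16,-0.17,-0.9,0,0,0,-1],[0.16,-0.17,-0.9,0,0,0,-1],[0.16,-0.17,-0.8,0,0,0,-1],[0,0,-0.3,0,0,0,-1],[0,0,0,0,0,0,-1],[0,0,0,0,0,0,-1]])

```text
time_s: 2.15
eef_pos: [437.2, -81.1, 131.4]
ee_rot: [-0.0, -0.117, 0.993, 0.0]
force: [-0.2, 0.7, 0.4]
grip_width: -0.0
```

Run:
```python
from h import *
s=sensors.sense(); print(s["time_s"],s["eef_pos"],s["ee_rot"],s["force"],s["grip_width"])
c=capture("wrist");P=cloud(c,s);I=c["pixels"];save("w2.png",I);np.savez("w2.npz",P=P,I=I)
Z=P[...,2]
print(Z[::24,::32].round())
d=np.load("w1.npz");P=d["P"];Z=P[...,2]
# mode well rim corners via plane z=62 interpolation from neighbours
m=(Z<59.5)|(Z>300);m[:158]=0;m[203:]=0;m[:,:126]=0;m[:,174:]=0
m=cv2.morphologyEx(m.astype(np.uint8),cv2.MORPH_OPEN,np.ones((3,3)))
mm=(abs(Z-62.3)<2.5);v,u=np.nonzero(mm);g=(u>105)&(u<190)&(v>150)&(v<240);u,v=u[g],v[g]
A=np.c_[u,v,np.ones(len(u))].astype(np.float32);H,_=cv2.findHomography(A[:,:2],P[v,u,:2].astype(np.float32),cv2.RANSAC,2)
cn=max(cv2.findContours(m,0,1)[0],key=cv2.contourArea)
w=cv2.perspectiveTransform(cn.astype(np.float32),H);r=cv2.minAreaRect(w);print("modewell",r)
t=np.radians(13.2);print("tarewell",np.array(r[0])+90*np.array([-np.sin(t),np.cos(t)]))
```

```text
2.15 [437.24458655 -81.10071592 131.43966257] [-3.80425948e-04 -1.16909082e-01  9.93142509e-01  2.80696441e-04] [-0.23825068  0.68682274  0.41858786] -0.00047443982543671616
[[  0.  -1.   0.  -0.  -1.  -1.  -0.  -0.   1.  -1.  -0.   0.  -0.  -0.
    0.  -0.]
 [  0.  -0.   0.   1.  -1.  -0.   0.   0.  -0.  -0.  -1.  -0.   1.   1.
    0.  -0.]
 [ -0.  -0.   0.   2.   0.   1.  -1.   1.  -0.   0.  -0.  -1.   0.  -0.
    0.   0.]
 [  1.   1.  -1.  -1.  -1.  -1. 274.   1.   1.  -0.  -1.   0.  -1.  -1.
    0.   1.]
 [  1.  -1.  -0.   2.  -1.  -1.  -1.   1.  -0.   1.  -1.  -0.   2.  -1.
   -0.  -1.]
 [  1.   1.   1.   1.  -1.   0.   0.  -0.  -1.  -0.   1.  -1.   0.  -0.
   -1.  -1.]
 [ -0.  -1.  -0.   1.   2.  -1.  -1.   0.   1.  -1.   0.  -1.  -1.  -0.
    0.   1.]
 [  9.   1.   0.  37.  37.  37.  38.  38.  38.  37.   0.  -1.  -0.  -0.
    0.  -0.]
 [  0.   1.  62.  38.  37.  63.  70.  67.  66.  66.   0.  -0.   1.   0.
    0.   0.]
 [  0.   0.  62.  44.  38.  63.  70.  66.  66.  66.   1.   1.  -1.   1.
    0.   1.]
 [  0.   9.  63.  50.  52.  62.  70.  67. 134.  66.  -0.   1.   1.   1.
    1.   0.]
 [  1.   1.   2.  62.  62.  62.  63. 150. 157.  62.   0.   1.   1.  -1.
    0.  -0.]
 [  0.   1.  -0.  62.  63.  63.  61. 174. 168. 175.   1.  17.  17.  -1.
    1.   1.]
 [  1.   0.   1.  62.  64. 187. 183. 187. 170. 187. 186. 186.   1.  -0.
   -1.   0.]
 [ 17.   1.  -0.  64. 197. 195. 187. 203.  65. 202. 188. 194. 197.   1.
    0.   1.]
 [ -0.  -1. 206. 206. 202. 187. 211. 211.  82. 212. 211. 187. 202. 206.
  206.   0.]]
modewell ((467.53631591796875, -172.05734252929688), (44.868343353271484, 45.08683776855469), 13.613809585571289)
tarewell [446.98473761 -84.43524127]
```

View pics/w2.png

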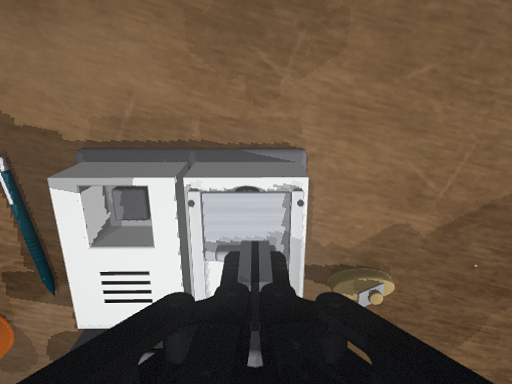

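The view agrees: the fingers are centred behind the ridge line, the shutter is about 5.7 mm open, and the well comes out at ≈(447,-84.4). Going down to z≈71.5 in front of the ridge.

>>> play_rows(deltas=[[0.09,-0.12,-0.3,0,0,0,-1],[0,0,-0.4,0,0,0,-1],[0,0,-0.4,0,0,0,-1],[0,0,-0.25,0,0,0,-1],[0,0,-0.15,0,0,0,-1],[0,0,0,0,0,0,-1],[0,0,0,0,0,0,-1]])

```text
time_s: 2.78
eef_pos: [441.6, -86.7, 72.3]
ee_rot: [0.001, -0.117, 0.993, -0.0]
force: [0.9, -0.2, -0.2]
grip_width: 0.0
```

>>> play_rows(deltas=[[0.122,0.03,-0.02,0,0,0,-1],[0.122,0.03,0,0,0,0,-1],[0.122,0.03,0,0,0,0,-1],[0.122,0.03,0,0,0,0,-1],[0.122,0.03,0,0,0,0,-1],[0.122,0.03,0,0,0,0,-1],[0.122,0.03,0,0,0,0,-1],[0.122,0.03,0,0,0,0,-1]])

```text
time_s: 3.45
eef_pos: [480.6, -77.0, 70.5]
ee_rot: [-0.0, -0.117, 0.993, -0.0]
force: [-1.7, -1.5, 2.0]
grip_width: 0.001
```

>>> play_rows(deltas=[[0.07,0.017,0,0,0,0,-1],[0.07,0.017,0,0,0,0,-1],[0.05,0.012,0,0,0,0,-1],[0,0,0,0,0,0,-1]])

```text
time_s: 3.78
eef_pos: [488.0, -75.1, 70.5]
ee_rot: [0.0, -0.117, 0.993, 0.0]
force: [-0.6, 0.3, 0.1]
grip_width: -0.001
```

>>> play_rows(deltas=[[0.05,0.012,0,0,0,0,-1],[0.05,0.012,0,0,0,0,-1],[0.05,0.012,0,0,0,0,-1],[0,0,0,0,0,0,-1]])

```text
time_s: 4.12
eef_pos: [493.9, -73.7, 70.4]
ee_rot: [0.0, -0.117, 0.993, 0.0]
force: [-0.3, -0.1, 0.1]
grip_width: 0.0
```

>>> play_rows(deltas=[[0.025,0.006,0,0,0,0,-1],[0.025,0.006,0,0,0,0,-1],[0,0,0,0,0,0,-1]])

```text
time_s: 4.37
eef_pos: [495.8, -73.2, 70.5]
ee_rot: [0.0, -0.117, 0.993, 0.0]
force: [-0.6, -0.1, -0.6]
grip_width: 0.002
```

>>> play_rows(deltas=[[0.025,0.006,0,0,0,0,-1],[0.025,0.006,0,0,0,0,-1],[0,0,0,0,0,0,-1]])

```text
time_s: 4.62
eef_pos: [496.3, -73.1, 70.3]
ee_rot: [-0.002, -0.117, 0.993, 0.0]
force: [-9.7, -3.1, 5.2]
grip_width: -0.001
```

The force rose to 10 N at the predicted stop position. I'll back off, rise and look.

>>> play_rows(deltas=[[-0.15,-0.035,0,0,0,0,-1],[-0.2,-0.05,0.2,0,0,0,-1],[-0.2,-0.05,0.7,0,0,0,-1],[-0.3,-0.07,0.8,0,0,0,-1],[-0.3,-0.07,0.8,0,0,0,-1],[0,0,0.4,0,0,0,-1],[0,0,0,0,0,0,-1],[0,0,0,0,0,0,-1]])

```text
time_s: 5.28
eef_pos: [451.9, -83.9, 186.9]
ee_rot: [0.001, -0.117, 0.993, -0.0]
force: [0.1, 0.3, 0.2]
grip_width: 0.003
```

Run:
```python
from h import *
s=sensors.sense(); print(s["time_s"],s["eef_pos"],s["force"])
c=capture("wrist");P=cloud(c,s);I=c["pixels"];np.savez("w3.npz",P=P,I=I)
save("w3.png",cv2.resize(I[100:340,90:350],None,fx=2.5,fy=2.5))
Z=P[...,2]
X=P[...,0]-447;Y=P[...,1]+84.4;t=np.radians(13.2);a=X*np.cos(t)+Y*np.sin(t);b=-X*np.sin(t)+Y*np.cos(t)
k=(abs(Z-38)<2)&(np.hypot(a,b)<20);print("key",k.sum(),P[k].mean(0),cv2.minEnclosingCircle(P[k][:,:2].astype(np.float32)))
r=(abs(Z-78)<2.5)&(abs(b)<25)&(a>30)&(a<80);print("ridge a",r.sum(),a[r].min() if r.any() else 0,np.median(a[r]),np.median(b[r]))
# rim from top-face plane homography
v,u=np.nonzero((abs(Z-62)<2.5)&(abs(b)<30)&(a>-45)&(a<40))
H,_=cv2.findHomography(np.c_[u,v].astype(np.float32),P[v,u,:2].astype(np.float32),cv2.RANSAC,2)
m=((Z<58.5)&(np.hypot(a,b)<45)&(a>-30)).astype(np.uint8)
ku,kv=int(np.nonzero(k)[1].mean()),int(np.nonzero(k)[0].mean())
n,l=cv2.connectedComponents(cv2.morphologyEx(m,cv2.MORPH_OPEN,np.ones((3,3))));m=(l==l[kv,ku]).astype(np.uint8)
cn=max(cv2.findContours(m,0,1)[0],key=cv2.contourArea);w=cv2.perspectiveTransform(cn.astype(np.float32),H)
print("rim",cv2.fitEllipse(w),cv2.minEnclosingCircle(w))
```

```text
5.2833 [451.94812928 -83.93252249 186.88909768] [0.13318947 0.30758191 0.20378284]
key 573 [446.68651201 -85.1540065   37.98650342] ((447.0986022949219, -84.94850158691406), 12.77530288696289)
ridge a 16 61.559554514728745 62.07044110151618 -14.624531571411776
rim ((446.65777587890625, -85.13807678222656), (43.66904067993164, 44.257240295410156), 25.459325790405273) ((446.8365173339844, -85.1717758178711), 22.643220901489258)
```

View pics/w3.png

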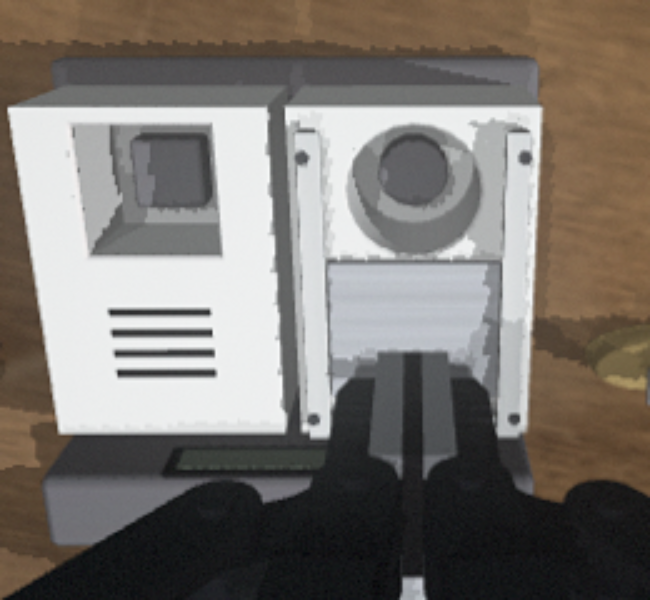

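The well is fully clear, with the key at crop (413,170). Key and rim centres agree at (446.8,-85.1), and the key top is at z 38 (expected 38). The ridge near face is at +62 mm from the well, so the shutter is fully open. I'll check the finger profile before entering the well.

Run:
```python
from h import *
P=np.load("w3.npz")["P"];s=sensors.sense();q=s["ee_rot"]
T=(P-s["eef_pos"])@R.from_quat([q[1],q[2],q[3],q[0]]).as_matrix()
for z in range(-70,6,5):
    m=(abs(T[...,2]-z)<2.5)&(abs(T[...,0])<60)&(abs(T[...,1])<70)
    if m.sum()>3: print(z,m.sum(),T[m].min(0).round(1),T[m].max(0).round(1))
```

```text
-70 3823 [ -3.3 -50.7 -72.5] [ 17.2  50.5 -67.5]
-65 2657 [-10.7 -46.  -67.5] [ 16.3  47.5 -62.5]
-60 4195 [-12.  -42.9 -62.5] [ 11.9  42.7 -57.5]
-55 3574 [-13.2 -38.5 -57.5] [ 13.   38.3 -52.5]
-50 2013 [-13.7 -34.7 -52.5] [ 13.3  34.6 -47.5]
-45 1016 [-13.3 -29.7 -47.5] [ 13.6  29.6 -42.5]
-40 700 [-12.4 -18.  -42.5] [ 11.5  18.1 -37.5]
-35 293 [ -9.4 -13.6 -37.5] [ 10.8  13.1 -32.5]
-30 459 [  4.9 -13.9 -32.5] [ 10.6  13.2 -27.5]
-25 383 [  4.9 -14.  -27.5] [ 10.5  13.3 -22.5]
-20 402 [  4.9 -13.9 -22.5] [ 10.7  13.1 -17.5]
-15 329 [  4.8 -13.9 -17.5] [ 10.6  13.1 -12.5]
-10 278 [  4.9 -13.6 -12.4] [10.6 13.1 -7.5]
-5 85 [ 5.3 -6.7 -7.4] [10.3  8.7 -3.5]
```

Profile: 27 x 22 mm up to 35 mm above the tip, which fits the 46 mm well and clears the rails. Descending to the mouth.

>>> play_rows(deltas=[[-0.13,-0.03,-0.3,0,0,0,-1],[0,0,-0.6,0,0,0,-1],[0,0,-0.7,0,0,0,-1],[0,0,-0.6,0,0,0,-1],[0,0,-0.4,0,0,0,-1],[0,0,-0.2,0,0,0,-1],[0,0,0,0,0,0,-1],[0,0,0,0,0,0,-1]])

```text
time_s: 6.0
eef_pos: [446.5, -84.9, 74.3]
ee_rot: [-0.0, -0.117, 0.993, 0.0]
force: [0.8, -0.0, 0.6]
grip_width: 0.001
```

Centred. Lowering to just above the key (z≈42).

>>> play_rows(deltas=[[0,0,-0.15,0,0,0,-1],[0,0,-0.2,0,0,0,-1],[0,0,-0.2,0,0,0,-1],[0,0,-0.15,0,0,0,-1],[0,0,-0.1,0,0,0,-1],[0,0,0,0,0,0,-1],[0,0,0,0,0,0,-1]])

```text
time_s: 6.58
eef_pos: [446.4, -85.0, 42.4]
ee_rot: [-0.0, -0.117, 0.993, 0.0]
force: [-0.3, 0.0, 0.0]
grip_width: -0.001
```

>>> play_rows(deltas=[[0,0,-0.06,0,0,0,-1],[0,0,-0.06,0,0,0,-1],[0,0,-0.05,0,0,0,-1],[0,0,0,0,0,0,-1]])

```text
time_s: 6.92
eef_pos: [446.7, -85.1, 35.6]
ee_rot: [0.0, -0.117, 0.993, -0.0]
force: [-0.3, -0.1, 2.5]
grip_width: -0.002
```

>>> play_rows(deltas=[[0,0,-0.04,0,0,0,-1],[0,0,-0.03,0,0,0,-1],[0,0,-0.03,0,0,0,-1],[0,0,0,0,0,0,-1]])

```text
time_s: 7.25
eef_pos: [446.7, -85.1, 32.0]
ee_rot: [0.0, -0.117, 0.993, -0.0]
force: [-0.9, 0.9, 6.8]
grip_width: -0.006
```

>>> play_rows(deltas=[[0,0,-0.025,0,0,0,-1],[0,0,0,0,0,0,-1],[0,0,0,0,0,0,-1]])

```text
time_s: 7.5
eef_pos: [446.8, -85.2, 31.8]
ee_rot: [0.0, -0.117, 0.993, -0.0]
force: [-4.1, 0.8, 18.8]
grip_width: 0.003
```

It is on its stop: z stayed at 31.8 while the force rose to 19 N. I'll ease slightly and hold for more than 2 s.

>>> play_rows(deltas=[[0,0,0.01,0,0,0,-1],[0,0,0,0,0,0,-1],[0,0,0,0,0,0,-1],[0,0,0,0,0,0,-1],[0,0,0,0,0,0,-1],[0,0,0,0,0,0,-1],[0,0,0,0,0,0,-1],[0,0,0,0,0,0,-1]])

```text
time_s: 8.17
eef_pos: [446.8, -85.2, 31.9]
ee_rot: [0.0, -0.117, 0.993, -0.0]
force: [-2.2, 1.5, 13.1]
grip_width: -0.001
```

>>> play_rows(deltas=[[0,0,0,0,0,0,-1],[0,0,0,0,0,0,-1],[0,0,0,0,0,0,-1],[0,0,0,0,0,0,-1],[0,0,0,0,0,0,-1],[0,0,0,0,0,0,-1],[0,0,0,0,0,0,-1],[0,0,0,0,0,0,-1]])

```text
time_s: 8.83
eef_pos: [446.8, -85.2, 31.9]
ee_rot: [0.0, -0.117, 0.993, -0.0]
force: [-2.3, 1.2, 14.1]
grip_width: -0.0
```

>>> play_rows(deltas=[[0,0,0,0,0,0,-1],[0,0,0,0,0,0,-1],[0,0,0,0,0,0,-1],[0,0,0,0,0,0,-1],[0,0,0,0,0,0,-1],[0,0,0,0,0,0,-1],[0,0,0,0,0,0,-1],[0,0,0,0,0,0,-1]])

```text
time_s: 9.5
eef_pos: [446.8, -85.2, 31.9]
ee_rot: [0.0, -0.117, 0.993, -0.0]
force: [-2.5, 0.9, 13.2]
grip_width: 0.003
```

>>> play_rows(deltas=[[0,0,0,0,0,0,-1],[0,0,0,0,0,0,-1],[0,0,0,0,0,0,-1],[0,0,0,0,0,0,-1]])

```text
time_s: 9.83
eef_pos: [446.8, -85.2, 31.9]
ee_rot: [0.0, -0.117, 0.993, -0.0]
force: [-2.1, 0.7, 13.8]
grip_width: -0.004
```

Held 2.3 s at 13–14 N on the stop. Now straight up and out.

>>> play_rows(deltas=[[0,0,0.1,0,0,0,-1],[0,0,0.2,0,0,0,-1],[0,0,0.4,0,0,0,-1],[0,0,0.6,0,0,0,-1],[0,0,0.8,0,0,0,-1],[0,0,0.8,0,0,0,-1],[-0.2,0,0.8,0,0,0,-1],[-0.2,0,0.6,0,0,0,-1]])

```text
time_s: 10.5
eef_pos: [430.3, -84.9, 205.6]
ee_rot: [0.001, -0.117, 0.993, -0.0]
force: [0.6, 1.1, 0.5]
grip_width: 0.002
```

>>> play_rows(deltas=[[-0.4,0,0.4,0,0,0,-1],[-0.4,0,0.2,0,0,0,-1],[0,0,0,0,0,0,-1],[0,0,0,0,0,0,-1]])

```text
time_s: 10.83
eef_pos: [398.3, -85.0, 227.3]
ee_rot: [0.0, -0.116, 0.993, -0.0]
force: [-0.5, -0.0, -0.1]
grip_width: -0.002
```

Run:
```python
from h import *
s=sensors.sense(); print(s["time_s"],s["eef_pos"],s["force"])
c=capture("wrist");P=cloud(c,s);save("w4.png",c["pixels"])
Z=P[...,2];X=P[...,0]-446.8;Y=P[...,1]+85.1;t=np.radians(13.2);a=X*np.cos(t)+Y*np.sin(t);b=-X*np.sin(t)+Y*np.cos(t)
k=np.hypot(a,b)<10;print("key z",np.median(Z[k]));k=np.hypot(a,b+90)<10;print("mode z",np.median(Z[k]))
r=(abs(Z-78.5)<2.5)&(abs(b)<25)&(a>30)&(a<75);print("ridge a",r.sum(),np.median(a[r]))
r=(abs(Z-66.5)<1.5)&(abs(b)<20)&(a>5)&(a<55);print("plate edge a",np.percentile(a[r],2))
c=capture("top");P=cloud(c);o=np.load("top.npz")["P"]
save("top2.png",c["pixels"])
d=abs(P[...,2]-o[...,2]);d[270:]=0;d[:,:100]=0
m=cv2.morphologyEx((d>6).astype(np.uint8),cv2.MORPH_OPEN,np.ones((3,3)));n,l,st,ce=cv2.connectedComponentsWithStats(m);print(st[1:])
print("jar",P[149,296],o[149,296])
```

```text
10.8333 [398.29968817 -84.98952804 227.34255048] [-0.47700985 -0.00630755 -0.10139223]
key z 38.20161188884211
mode z 38.093835945437945
ridge a 0 nan
plate edge a 24.071783995234156
[[ 288  202   16    6   52]
 [ 283  219   92   51 3136]]
jar [647.39310415 -67.01255167 122.94203245] [647.02898053 -66.80722716 124.9975479 ]
  return _methods._mean(a, axis=axis, dtype=dtype,
  ret = ret.dtype.type(ret / rcount)
```

View pics/w4.png

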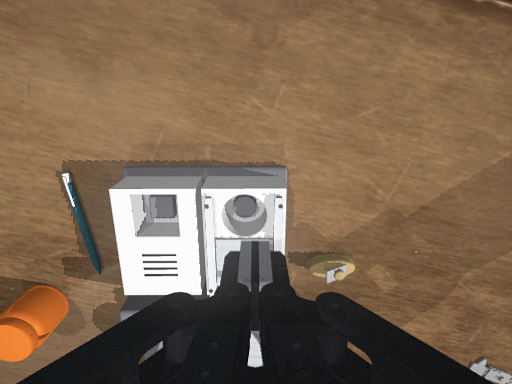

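View pics/top2.png

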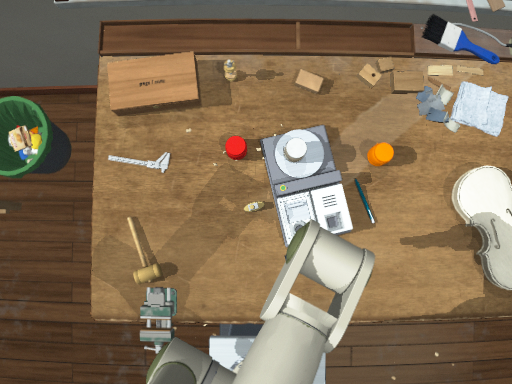

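The key is up (z 38.2), the mode key is out (38.1), and the shutter plate edge is at 24.07 mm, which means 50 mm open. The jar and surrounding items are unmoved, and the arm is clear. Handing in.

```bash
python3 -c "
from h import *
print(order.finish_job())"
```

```text
the job is handed in; nothing more can be done
None
```

The scale is tared and the job is handed in at about 11 s of the 48 s allowed. With the shut fingertips I pushed the shutter back until it met its stop (about 10 N). I then pressed the tare key fully down, held it for about 2.3 s at 13–14 N, and withdrew straight up.

The last checks:
- **Shutter:** its plate edge is 24.1 mm from the well centre, which means it is fully open at 50 mm. A last depth check on the ridge gave no points, apparently because the gripper hid it. An earlier view, before pressing the key, had put the ridge where a full opening should leave it.
- **Keys:** the tare key is back up (top at z 38.2) and the mode key is out (z 38.1); both should read 38 when out.
- **Surroundings:** the before and after top pictures show the jar and the loose things in the same places. The only depth changes were the shutter and the arm.
- **Force:** the highest reading at the end of a move was about 19 N, briefly, as the key met its stop. The robot was touching nothing when I handed in.

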